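# Build the sieve stack on the shaker

### The job

Build the test sieve stack on the shaker: on the receiving pan goes the fine sieve, on that the medium sieve, then the coarse sieve, and the lid on top, each with its spigot fully home in the part below so that the stack stands straight. Leave the beaker, the vial and the small carton where they are.

Things in the scene. Friction and masses are not known exactly. Their poses are not given: they have to be found in the camera images.
- fine_sieve_center (a point): centre (half-way up, z up) of the fine sieve: loose open-topped steel frame, 60 mm diameter, 38 mm high, 53 mm inside, close wire gauze (even light grey) 14 mm below the rim. Lowest 8 mm: tapered spigot, 39 to 49 mm, with a shoulder above it that rests on the rim below; seated, the centre is 11 mm above that rim. Own rim 19 mm above centre. 0.15 kg. Grip across the frame near its top, fingertips above the shoulder
- medium_sieve_center (a point): centre (half-way up, z up) of the medium sieve: loose open-topped steel frame, 60 mm diameter, 50 mm high, 53 mm inside, wire mesh of 8 mm pitch (dark openings) 14 mm below the rim. Lowest 8 mm: tapered spigot, 39 to 49 mm, with a shoulder above it that rests on the rim below; seated, the centre is 17 mm above that rim. Own rim 25 mm above centre. 0.15 kg. Grip across the frame near its top, fingertips above the shoulder
- coarse_sieve_center (a point): centre (half-way up, z up) of the coarse sieve: loose open-topped steel frame, 60 mm diameter, 62 mm high, 53 mm inside, wide grid of thick wires, 17 mm pitch, 14 mm below the rim. Lowest 8 mm: tapered spigot, 39 to 49 mm, with a shoulder above it that rests on the rim below; seated, the centre is 23 mm above that rim. Own rim 31 mm above centre. 0.15 kg. Grip across the frame near its top, fingertips above the shoulder
- sieve_lid_center (a point): centre (half-way up, z up) of the loose sieve lid, 39 mm high: closed steel disc, 60 mm diameter, 5 mm thick, black round knob on top (22 mm wide, 26 mm high), 8 mm tapered spigot below as on the sieves. Top of knob 19.5 mm above centre, top of disc 6.5 mm below, shoulder 11.5 mm below it; seated, the centre is 11.5 mm above the rim below. 0.1 kg. Grip by the knob
- pan_rim (a point): centre of the open top of the receiving pan at rim height (70 mm above the bench), z up. The pan is a plain steel cup without mesh, 60 mm outside, 53 mm inside, 21 mm deep, fixed on the middle of the sieve shaker: a round grey drive unit, 110 mm diameter, 46 mm high, with a small black control knob on its side, fixed on the bench
- beaker_center (a point): bystander: centre of an empty glass beaker, 53 mm diameter, 70 mm high, standing loose on the bench
- vial_center (a point): bystander: centre of a glass vial with black screw cap, 30 mm diameter, 68 mm high, standing loose on the bench
- carton_center (a point): bystander: centre of a small white carton, 46 x 85 x 22 mm, lying loose on the bench
There are look-alikes about, which are no part of the job. Leave any yellow look-alike of the part that bears coarse_sieve_center alone.

How it is judged:
By the outcome, as a careful person would: the job done as asked, in the order asked, and still so for the second after the job is handed in, with the robot touching nothing.
It also fails if it takes over 112 s, if anything falls off the work surface, if the arm or the gripper's body presses on something with over 40 N, if the wrist force passes 120 N, or if a joint passes its speed limit or range.

### The arm

A 6-joint arm with a two-finger parallel gripper is mounted at the origin on a cart in front of the work surface, level with it; the furniture and walls round the work are solid. World frame = base frame: x ahead of the robot, y to its left, z up, the work surface at z = 0. Lengths are in m, angles in rad, forces in N, time in s.
With the tool pointing down it reaches from about 0.375 to 0.9 m from the base axis. Payload 3.1 kg.
Tool frame: the origin (TCP) lies at the very end of the fingers, on their centre line; the grasp point (between the pads) lies 19 mm behind it; z points along the fingers, y is the direction in which the jaws open and shut (so a half turn about z gives the same grasp; the last joint's range is limited). The gripper opens to 87 mm and grips with 3 to 60 N. Pads are 19 mm wide; open, the fingers measure 117 mm over their backs; the gripper's body (75 mm by 190 mm) begins 51 mm behind the grasp point.
Start: joints at [1.169, 0.527, 1.433, -0, 1.181, -0.178], TCP at [0.139, 0.609, 0.223] pointing down, gripper open.
Joint ranges: [-3.08, 3.08], [-0.75, 2.2], [0.22, 2.44], [-1.43, 4.57], [0, 2.65], [-2.85, 2.85]. Speed limits (rad/s): [2.79, 2.79, 3.14, 3.14, 3.14, 3.14].

### API

Orientations are given as a unit quaternion [x, y, z, w].
In Python, from bench import r, eyes, job gives the robot as it stands. The module is installed in compiled form; this text tells all that it offers.
- The arm moves only by the tool jog_arm, never from a script. Its argument "moves" is a list that holds one entry, the list of rows, each a list of 6 numbers: the shift along the tool's x, y, z scaled (see below), then the turn, a rotation vector about the tool's x, y, z scaled (see below). In form: [[[tx, ty, tz, ax, ay, az], ...]]. A call has 1 to 12 rows; each row shifts and turns the commanded pose from where the row before left it, along the tool's axes as they then stand; what a row does not reach is not made up. The controller multiplies each number of a shift by 0.02 m and each number of a turn by 360 degrees. A row lasts 1/10 s, in which the tool goes at most 50 mm and 8.59 degrees, less where a joint would pass 70% of its speed; a pose out of reach is approached as far as the arm can. A call with a number of a shift or a turn outside -1 to 1 is refused whole. A call with a gripper value outside its range is refused whole. "grip" is the opening, from 0 (shut) to 1 (fully open), set as the call begins (left out, the last holds). The fingers move at their own pace and stop on an object; "newtons" is the grip in N (left out, the last holds). Time passes only in rows, so rows that do not move let the fingers close. It gives the time, the measured TCP pose, the force and the opening at its end, in the units of the state.
- r.read_state(): the state, without advancing time (a new reading comes with each control period).
- eyes.read_camera(name): name is "scene" or "top" or "wrist"; returns (picture, depth): 480x640x3 uint8, blue, green, red; 480x640 float32, m along the optical axis (not along the pixel's ray), 0 where there is no reading.
- eyes.camera_model(name): a dict with "fovy" (degrees; the focal length in pixels is half the picture's height over the tangent of half this angle, whatever the lens; pixels are square), "cx", "cy" (the principal point, pixels), "k1" (the pictures are not rectified: a ray, as slopes to the right and down, at radius r is drawn at 1 + k1 r^2 times it, then the intrinsics apply), "R" (3x3) and "t" (3): a world point X has camera coordinates R X + t; the wrist camera has in their place "mount" (4x4, takes a point from camera to tool coordinates, whose origin is the TCP and whose axes are the flange's). Camera axes: x right, y down, z forward; pixel columns grow to the right and rows downward; lengths in m; the calibration is good to about 2 mm. A picture is of the moment at which its call begins: read the wrist's pose just before it. camera_model takes no time and is no camera call.
- job.close_job(): hands the job in, once; it reports no verdict.
The state is a dict: "t": time; "joint_positions": joint angles; "qvel": joint speeds; "tau": joint torques, N m; "eef_pos": TCP position; "ee_rot": TCP orientation; "force": force on the tool from outside, world axes, zero at the start; "torque": the same for the moment, N m; "grip_width": finger opening in m.
Only numpy, scipy, OpenCV 4.12 (cv2) and the standard library are available. Lean on these libraries where they do the work, as an engineer would, in place of code of your own. Each camera call takes 0.05 s, during which the arm holds its last target. There are 200 camera calls.

## Working session

There is one attempt and no reset: what is moved stays moved. The work goes in short steps, Python scripts to look and compute and a tool call to move; the robot and the scene stay as the last step left them, time stands still between calls to the robot, and variables do not carry over. Pictures are saved under pics/ and viewed, about 12 in all and at most 16, crops included, and the job is handed in when it is done.

Besides the shell and the picture viewer there is one more tool, called as a command line: name --argument value ..., lists and objects as JSON in quotes. jog_arm: Moves the arm, as the interface text tells. Its arguments: {"type":"object","properties":{"moves":{"type":"array"},"grip":{"type":"number"},"newtons":{"type":"number"}},"required":["moves"]}

```bash
mkdir -p pics; ls; cat > h.py <<'E'
import numpy as np, cv2
from bench import r, eyes, job
from scipy.spatial.transform import Rotation as Ro
def cam(n, st=None):
    m=eyes.camera_model(n); f=240/np.tan(np.radians(m["fovy"]/2))
    if "mount" in m:
        M=np.array(m["mount"]); T=np.eye(4); T[:3,:3]=Ro.from_quat(st["ee_rot"]).as_matrix(); T[:3,3]=st["eef_pos"]
        W=T@M; Rm=W[:3,:3].T; t=-Rm@W[:3,3]
    else: Rm=np.array(m["R"]); t=np.array(m["t"])
    return dict(f=f,cx=m["cx"],cy=m["cy"],k=m["k1"],R=Rm,t=t)
def und(c,p):
    p=np.asarray(p,float).reshape(-1,1,2); K=np.array([[c["f"],0,c["cx"]],[0,c["f"],c["cy"]],[0,0,1.]])
    return cv2.undistortPoints(p,K,np.array([c["k"],0,0,0,0]))[:,0]
def plane(c,p,z):
    s=und(c,p); d=np.c_[s,np.ones(len(s))]@c["R"]; o=-c["R"].T@c["t"]
    return o+d*((z-o[2])/d[:,2])[:,None]
def cloud(c,D):
    v,u=np.nonzero(D>0); s=und(c,np.c_[u,v]); d=D[v,u]
    return (np.c_[s*d[:,None],d]-c["t"])@c["R"], u,v
E
python3 - <<'E'
from h import *
st=r.read_state(); print(st)
for n in ("scene","top","wrist"):
    p,d=eyes.read_camera(n); cv2.imwrite(f"pics/{n}0.png",p); np.save(f"{n}0.npy",d)
    c=cam(n,st); print(n,c, (-c["R"].T@c["t"]))
E
```

```text
pics
{'t': 0.0, 'joint_positions': array([ 1.16849976e+00,  5.28446632e-01,  1.43390212e+00,  4.89700799e-06,
        1.18137649e+00, -1.78478826e-01]), 'qvel': array([ 0.00116014, -0.00133075,  0.00042056,  0.00111047,  0.00229777,
       -0.00060497]), 'tau': array([-2.68486758e-05, -4.40036952e+01, -1.76594889e+01,  6.33665244e-02,
        5.80061821e-02, -1.61504186e-04]), 'eef_pos': array([0.13838904, 0.60874123, 0.22158368]), 'ee_rot': array([ 1.11676294e-01,  9.93744066e-01, -1.02100298e-03, -3.07474611e-04]), 'force': array([ 0.19390406,  0.38936726, -1.07875466]), 'torque': array([-0.02358593,  0.04926319, -0.0183222 ]), 'grip_width': 0.08716038983326871}
scene {'f': np.float64(455.33869200696097), 'cx': 315.5286222641447, 'cy': 239.13466066720105, 'k': -0.026026990803274735, 'R': array([[ 0.46254117, -0.88656501, -0.00762569],
       [-0.58164257, -0.29694228, -0.75730919],
       [ 0.66913944,  0.3547221 , -0.65301198]]), 't': array([-0.25426824,  0.35173632,  0.93564235])} [-0.30388085 -0.45287296  0.87541984]
top {'f': np.float64(481.86804284649753), 'cx': 317.70252366214845, 'cy': 238.53760000173187, 'k': -0.012010575743290482, 'R': array([[-8.28288785e-02, -9.96563660e-01, -4.98273048e-04],
       [-9.74950487e-01,  8.11360565e-02, -2.07095358e-01],
       [ 2.06424136e-01, -1.66676847e-02, -9.78320635e-01]]), 't': array([0.02331618, 0.50866572, 1.17722431])} [0.25484763 0.00158653 1.25705676]
wrist {'f': np.float64(343.58113574245164), 'cx': 324.68915901294014, 'cy': 242.9215391556918, 'k': 0.0022274545027802313, 'R': array([[ 0.22211745,  0.97501509, -0.00306787],
       [ 0.94427005, -0.21432734,  0.24983569],
       [ 0.24293604, -0.05838977, -0.96828339]]), 't': array([-0.62449753, -0.02986682,  0.39136645])} [0.07183712 0.62534503 0.38449955]
```

View pics/scene0.png

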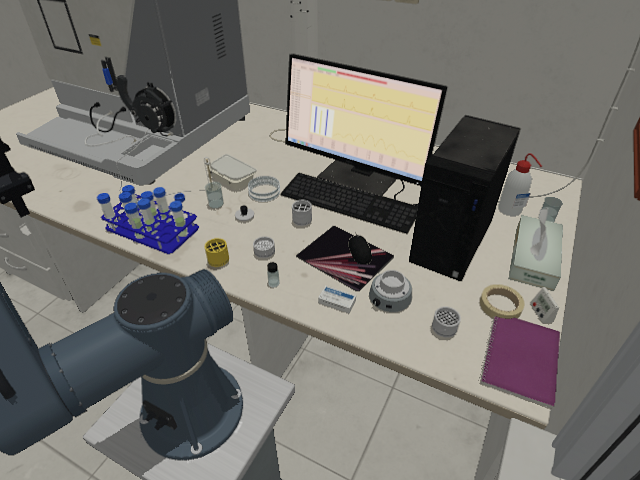

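View pics/top0.png

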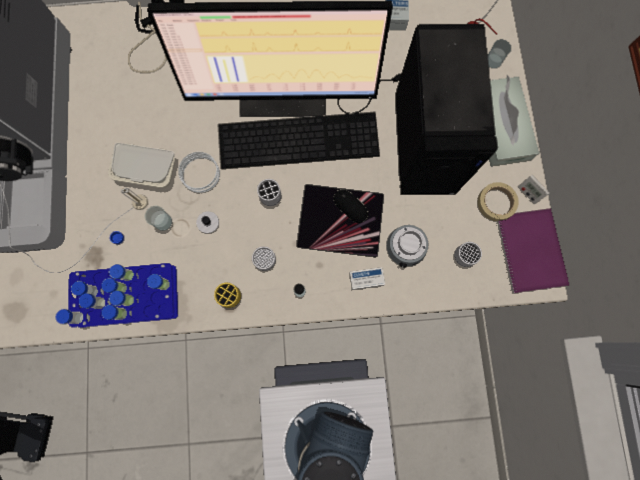

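The scene shows the yellow decoy (top view 227,295), three steel sieves (270,188; 263,258; 468,253), lid (207,222), shaker (408,243), vial (299,290), carton (367,279) and beaker (158,216). I'll zoom in to tell the meshes apart.

```bash
python3 - <<'E'
from h import *
p=cv2.imread("pics/top0.png"); d=np.load("top0.npy")
t=[cv2.resize(p[v-22:v+22,u-22:u+22],(260,260),interpolation=cv2.INTER_CUBIC) for u,v in((270,188),(263,258),(468,253),(207,222),(408,243))]
t.append(cv2.resize(p[180:240,130:190],(260,260)))
cv2.imwrite("pics/crop.png",np.vstack([np.hstack(t[:3]),np.hstack(t[3:])]))
c=cam("top"); P,u,v=cloud(c,d)
for n,(a,b) in dict(A=(270,188),B=(263,258),C=(468,253),lid=(207,222),shk=(408,243),beak=(158,216),vial=(299,290),cart=(367,279),yel=(227,295)).items():
    for zz in [(.022,.2)]:
        s=(abs(u-a)<24)&(abs(v-b)<24)&(P[:,2]>.012)
        Q=P[s]; zt=np.percentile(Q[:,2],97); T=Q[Q[:,2]>zt-.006]
        print(n,"ztop",zt.round(4),"bbox mid",((T.max(0)+T.min(0))/2).round(4),"ext",(T.max(0)-T.min(0)).round(3), len(T))
E
```

```text
A ztop 0.0635 bbox mid [0.6481 0.0991 0.062 ] ext [0.059 0.058 0.009] 107
B ztop 0.0398 bbox mid [0.4756 0.1248 0.039 ] ext [0.058 0.057 0.01 ] 84
C ztop 0.0517 bbox mid [ 0.4406 -0.4015  0.0504] ext [0.058 0.058 0.009] 98
lid ztop 0.0409 bbox mid [0.5869 0.2712 0.0398] ext [0.018 0.019 0.01 ] 49
shk ztop 0.07 bbox mid [ 0.4797 -0.2513  0.0691] ext [0.058 0.06  0.01 ] 115
beak ztop 0.0708 bbox mid [0.6163 0.4016 0.0712] ext [0.084 0.072 0.013] 71
vial ztop 0.0718 bbox mid [0.384  0.0389 0.0702] ext [0.023 0.023 0.009] 66
cart ztop 0.0261 bbox mid [ 0.4026 -0.1371  0.024 ] ext [0.049 0.086 0.008] 418
yel ztop 0.063 bbox mid [0.3865 0.2206 0.062 ] ext [0.06  0.058 0.01 ] 106
```

View pics/crop.png

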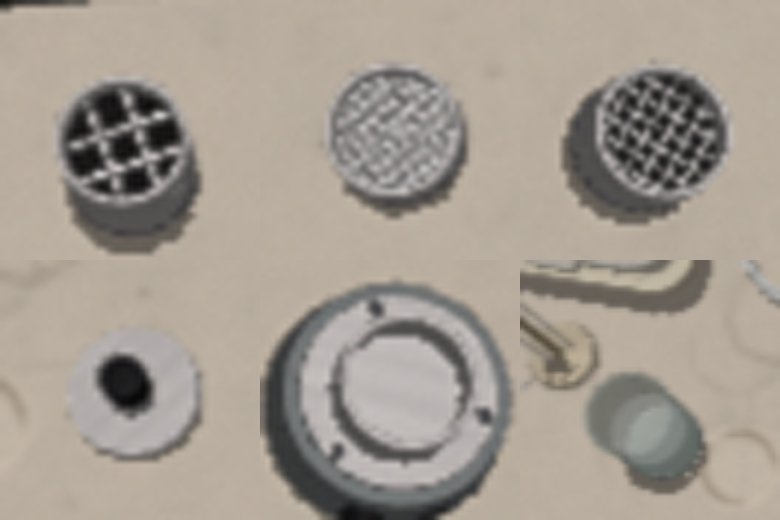

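The crop confirms it. Top-left (270,188) is the coarse wide grid at 62 mm, (263,258) is the fine gauze at 38 mm, and (468,253) is the medium mesh at 50 mm. The lid is black-knobbed and the pan is plain. I'll start moving toward the fine sieve, squaring the tool yaw first.

jog_arm --moves '[[[0, 0, 0, 0, 0, -0.0178], [0, 0, 0, 0, 0, -0.0178], [-0.7, -1, 0, 0, 0, 0], [-0.7, -1, 0, 0, 0, 0], [-0.7, -1, 0, 0, 0, 0], [-0.7, -1, 0, 0, 0, 0], [-0.7, -1, 0, 0, 0, 0], [-0.7, -1, 0, 0, 0, 0], [-0.7, -1, 0, 0, 0, 0], [-0.7, -1, 0, 0, 0, 0], [-0.7, -1, 0, 0, 0, 0], [-0.7, -1, 0, 0, 0, 0]]]' --grip 1 --newtons 25

```text
t: 1.35
eef_pos: [0.279, 0.4084, 0.2224]
ee_rot: [-0.0, 1.0, -0.0, -0.0]
force: [-0.3, -0.3, 0.1]
grip_width: 0.087
```

```bash
cat >> h.py <<'E'
def togo(x,y,z):
    st=r.read_state(); R=Ro.from_quat(st["ee_rot"]); d=R.inv().apply(np.array([x,y,z])-st["eef_pos"])/.02
    e=(R.inv()*Ro.from_quat([0,1,0,0])).as_rotvec()/(2*np.pi)
    print("t",round(st["t"],2),"tcp",st["eef_pos"].round(4),"w",round(st["grip_width"],4),"F",st["force"].round(1),"togo units",d.round(2),"turn",e.round(4))
E
python3 -c "
from h import *
togo(.4756,.1248,.22)"
```

```text
t 1.35 tcp [0.279  0.4084 0.2224] w 0.087 F [-0.3 -0.3  0.1] togo units [ -9.83 -14.18   0.12] turn [-0.0001 -0.      0.    ]
```

jog_arm --moves '[[[-0.82, -1, 0, 0, 0, 0], [-0.82, -1, 0, 0, 0, 0], [-0.82, -1, 0, 0, 0, 0], [-0.82, -1, 0, 0, 0, 0], [-0.82, -1, 0, 0, 0, 0], [-0.82, -1, 0, 0, 0, 0], [-0.82, -1, 0, 0, 0, 0], [-0.82, -1, 0, 0, 0, 0], [-0.82, -1, 0, 0, 0, 0], [-0.82, -1, 0, 0, 0, 0], [-0.82, -1, 0.5, 0, 0, 0], [-0.82, -1, 0.5, 0, 0, 0]]]'

```text
t: 2.55
eef_pos: [0.4761, 0.1685, 0.2024]
ee_rot: [0.0, 1.0, 0.0, 0.0]
force: [0.9, 0.5, 0.7]
grip_width: 0.0872
```

jog_arm --moves '[[[0, -0.73, 0.5, 0, 0, 0], [0, -0.73, 0.5, 0, 0, 0], [0, -0.73, 0.5, 0, 0, 0], [0, 0, 1, 0, 0, 0], [0, 0, 1, 0, 0, 0], [0, 0, 0, 0, 0, 0], [0, 0, 0, 0, 0, 0]]]'

```text
t: 3.25
eef_pos: [0.4753, 0.1256, 0.1325]
ee_rot: [0.0, 1.0, -0.0, -0.001]
force: [-0.2, -0.1, -0.8]
grip_width: 0.0873
```

```bash
python3 -c "
from h import *
togo(.4756,.1248,.012)
st=r.read_state(); p,d=eyes.read_camera('wrist'); cv2.imwrite('pics/w1.png',p)
P,u,v=cloud(cam('wrist',st),d); s=(np.hypot(P[:,0]-.4756,P[:,1]-.1248)<.045)&(P[:,2]>.033)&(P[:,2]<.05)
T=P[s];print(T.min(0),T.max(0),(T.min(0)+T.max(0))/2,len(T))"
```

```text
t 3.25 tcp [0.4753 0.1256 0.1325] w 0.0873 F [-0.2 -0.1 -0.8] togo units [-0.02 -0.04  6.02] turn [-0.     -0.0002 -0.    ]
[0.44322472 0.09571046 0.03300377] [0.50208123 0.15475323 0.04066687] [0.47265298 0.12523184 0.03683532] 1191
```

jog_arm --moves '[[[0.1, -0.02, 1, 0, 0, 0], [0, 0, 1, 0, 0, 0], [0, 0, 1, 0, 0, 0], [0, 0, 1, 0, 0, 0], [0, 0, 1, 0, 0, 0], [0, 0, 0.5, 0, 0, 0], [0, 0, 0.5, 0, 0, 0], [0, 0, 0, 0, 0, 0]]]'

```text
t: 4.1
eef_pos: [0.4734, 0.1252, 0.0122]
ee_rot: [0.0, 1.0, -0.0, -0.0]
force: [-1.1, 0.8, 0.3]
grip_width: 0.0869
```

jog_arm --moves '[[[0, 0, 0, 0, 0, 0], [0, 0, 0, 0, 0, 0], [0, 0, 0, 0, 0, 0], [0, 0, 0, 0, 0, 0], [0, 0, 0, 0, 0, 0], [0, 0, 0, 0, 0, 0], [0, 0, 0, 0, 0, 0]]]' --grip 0

```text
t: 4.8
eef_pos: [0.4737, 0.1252, 0.013]
ee_rot: [0.0, 1.0, -0.0, 0.0]
force: [-0.3, -0.2, 5.2]
grip_width: 0.0596
```

jog_arm --moves '[[[0, 0, -0.4, 0, 0, 0], [0, 0, -0.8, 0, 0, 0], [0, 0, -1, 0, 0, 0], [0, 0, -1, 0, 0, 0], [0, 0, -1, 0, 0, 0], [0, -0.5, -1, 0, 0, 0], [0, -1, -1, 0, 0, 0], [0, -1, -0.5, 0, 0, 0], [0, -1, 0, 0, 0, 0], [0, -1, 0, 0, 0, 0], [0, -1, 0, 0, 0, 0], [0, -1, 0, 0, 0, 0]]]'

```text
t: 6.0
eef_pos: [0.4728, -0.0055, 0.1466]
ee_rot: [0.0, 1.0, 0.0, -0.0]
force: [-0.9, 0.7, -1.1]
grip_width: 0.0598
```

jog_arm --moves '[[[0, -1, 0, 0, 0, 0], [0, -1, 0, 0, 0, 0], [0, -1, 0, 0, 0, 0], [0, -1, 0, 0, 0, 0], [0, -1, 0, 0, 0, 0], [0, -1, 0, 0, 0, 0], [0, -1, 0, 0, 0, 0], [0, -1, 0, 0, 0, 0], [0, -1, 0, 0, 0, 0], [0, -0.5, 0, 0, 0, 0], [0, 0, 0, 0, 0, 0], [0, 0, 0, 0, 0, 0]]]'

```text
t: 7.2
eef_pos: [0.4728, -0.194, 0.1464]
ee_rot: [0.0, 1.0, 0.001, -0.001]
force: [0.1, 0.6, -1.4]
grip_width: 0.0596
```

```bash
python3 -c "
from h import *
togo(.4797,-.2513,.145)
st=r.read_state(); p,d=eyes.read_camera('wrist'); cv2.imwrite('pics/w2.png',p)
P,u,v=cloud(cam('wrist',st),d); e=st['eef_pos']
for lo,hi in((.06,.08),(e[2]+.01,e[2]+.035)):
  s=(np.hypot(P[:,0]-.478,P[:,1]+.24)<.06)&(P[:,2]>lo)&(P[:,2]<hi)
  T=P[s];print(T.min(0),T.max(0),(T.min(0)+T.max(0))/2,len(T))"
```

```text
t 7.2 tcp [ 0.4728 -0.194   0.1464] w 0.0596 F [ 0.1  0.6 -1.4] togo units [-0.35 -2.86  0.06] turn [ 0.0002 -0.0002 -0.0001]
[ 0.44783568 -0.28131347  0.06001444] [ 0.50426025 -0.22261469  0.07262451] [ 0.47604797 -0.25196408  0.06631948] 1260
[ 0.44227475 -0.23389248  0.15641449] [ 0.49960844 -0.18056517  0.18100172] [ 0.4709416  -0.20722883  0.16870811] 6814
```

View pics/w2.png

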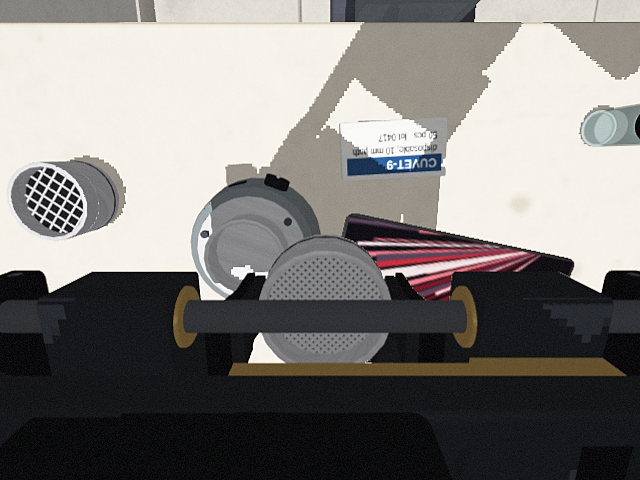

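The wrist view shows the fine sieve level in the jaws (320,300), the pan left of it (250,245), the carton at (395,150), and the medium sieve at (55,200). I'll align and lower.

jog_arm --moves '[[[-0.07, -0.7, 0, 0, 0, 0], [-0.07, -0.7, 0, 0, 0, 0], [-0.07, -0.7, 0, 0, 0, 0], [-0.06, -0.7, 0, 0, 0, 0], [0, -0.1, 0.5, 0, 0, 0], [0, 0, 0.8, 0, 0, 0], [0, 0, 0.7, 0, 0, 0], [0, 0, 0.5, 0, 0, 0], [0, 0, 0.4, 0, 0, 0], [0, 0, 0.3, 0, 0, 0], [0, 0, 0.15, 0, 0, 0], [0, 0, 0, 0, 0, 0]]]'

```text
t: 8.45
eef_pos: [0.4788, -0.2528, 0.0793]
ee_rot: [0.0, 1.0, 0.0, -0.0]
force: [-1.1, -0.6, -1.1]
grip_width: 0.0596
```

jog_arm --moves '[[[0, 0, 0.1, 0, 0, 0], [0, 0, 0.1, 0, 0, 0], [0, 0, 0.05, 0, 0, 0], [0, 0, 0, 0, 0, 0], [0, 0, 0, 0, 0, 0]]]'

```text
t: 8.95
eef_pos: [0.4789, -0.2529, 0.075]
ee_rot: [0.0, 1.0, -0.0, 0.0]
force: [-0.0, 1.2, 2.5]
grip_width: 0.0596
```

jog_arm --moves '[[[0, 0, 0.04, 0, 0, 0], [0, 0, 0, 0, 0, 0], [0, 0, 0, 0, 0, 0]]]'

```text
t: 9.25
eef_pos: [0.4789, -0.2529, 0.0749]
ee_rot: [0.0, 1.0, -0.0, 0.0]
force: [-2.5, 0.6, 8.5]
grip_width: 0.0595
```

jog_arm --moves '[[[0, 0, 0, 0, 0, 0], [0, 0, 0, 0, 0, 0], [0, 0, 0, 0, 0, 0], [0, 0, 0, 0, 0, 0], [0, 0, 0, 0, 0, 0], [0, 0, -0.5, 0, 0, 0], [0, 0, -1, 0, 0, 0], [0, 0, -1, 0, 0, 0], [0, 0, -1, 0, 0, 0], [0, 0, 0, 0, 0, 0]]]' --grip 1

```text
t: 10.25
eef_pos: [0.4805, -0.2542, 0.1468]
ee_rot: [-0.0, 1.0, -0.002, 0.003]
force: [0.0, -0.5, -0.4]
grip_width: 0.0872
```

```bash
cat >> h.py <<'E'
def meas(x,y,lo,hi,rad=.05,cn='wrist',save=None):
    st=r.read_state(); p,d=eyes.read_camera(cn)
    if save: cv2.imwrite(f'pics/{save}.png',p)
    P,u,v=cloud(cam(cn,st),d); s=(np.hypot(P[:,0]-x,P[:,1]-y)<rad)&(P[:,2]>lo)&(P[:,2]<hi); T=P[s]
    if len(T): print(cn,"min",T.min(0).round(4),"max",T.max(0).round(4),"mid",((T.min(0)+T.max(0))/2).round(4),"z97",np.percentile(T[:,2],97).round(4),len(T))
E
python3 -c "
from h import *
togo(.4406,-.4015,.145)
meas(.4785,-.2525,.095,.12,save='w3'); meas(.4785,-.2525,.095,.12,cn='top'); meas(.4406,-.4015,.045,.06)"
```

```text
t 10.25 tcp [ 0.4805 -0.2542  0.1468] w 0.0872 F [ 0.  -0.5 -0.4] togo units [ 1.99 -7.37  0.11] turn [-0.0007  0.0008  0.    ]
wrist min [ 0.4486 -0.2814  0.095 ] max [ 0.505  -0.2223  0.1025] mid [ 0.4768 -0.2519  0.0988] z97 0.1016 1680
wrist min [ 0.4098 -0.4318  0.045 ] max [ 0.4685 -0.372   0.0531] mid [ 0.4391 -0.4019  0.0491] z97 0.0519 1664
```

View pics/w3.png

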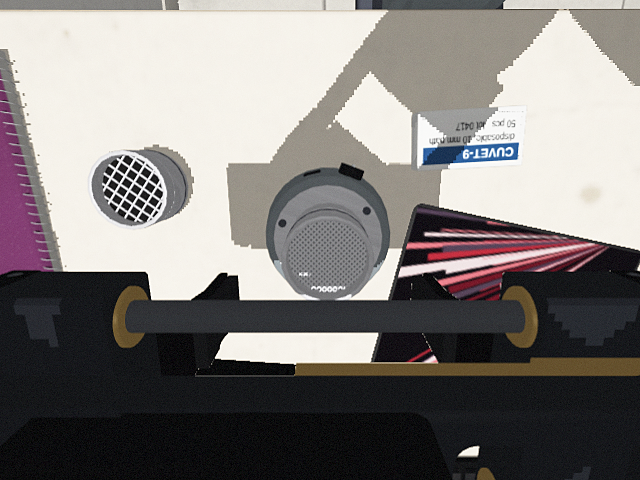

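The fine sieve sits on the pan, level, with its rim at about 0.100. Next is the medium sieve.

jog_arm --moves '[[[0.2, -0.8, 0, 0, 0, 0], [0.25, -0.9, 0, 0, 0, 0], [0.25, -0.9, 0, 0, 0, 0], [0.25, -0.9, 0, 0, 0, 0], [0.25, -0.9, 0, 0, 0, 0], [0.25, -0.9, 0, 0, 0, 0], [0.25, -0.9, 0, 0, 0, 0], [0.25, -0.8, 0, 0, 0, 0], [0.04, -0.43, 1, 0, 0, 0], [0, 0, 1, 0, 0, 0], [0, 0, 0.5, 0, 0, 0], [0, 0, 0, 0, 0, 0]]]'

```text
t: 11.6
eef_pos: [0.438, -0.4007, 0.0922]
ee_rot: [0.0, 1.0, 0.002, -0.001]
force: [-0.1, -0.4, -0.4]
grip_width: 0.0871
```

```bash
python3 -c "
from h import *
togo(.4391,-.402,.024)"
```

```text
t 11.6 tcp [ 0.438  -0.4007  0.0922] w 0.0871 F [-0.1 -0.4 -0.4] togo units [-0.06 -0.08  3.41] turn [ 0.0005 -0.0004 -0.    ]
```

jog_arm --moves '[[[-0.02, -0.06, 0.8, 0, 0, 0], [0, 0, 1, 0, 0, 0], [0, 0, 0.9, 0, 0, 0], [0, 0, 0.6, 0, 0, 0], [0, 0, 0.15, 0, 0, 0], [0, 0, 0, 0, 0, 0], [0, 0, 0, 0, 0, 0]]]'

```text
t: 12.3
eef_pos: [0.4399, -0.4032, 0.0256]
ee_rot: [-0.0, 1.0, -0.001, 0.0]
force: [0.7, -0.3, -0.2]
grip_width: 0.0871
```

jog_arm --moves '[[[0, 0, 0, 0, 0, 0], [0, 0, 0, 0, 0, 0], [0, 0, 0, 0, 0, 0], [0, 0, 0, 0, 0, 0], [0, 0, 0, 0, 0, 0], [0, 0, 0, 0, 0, 0], [0, 0, 0, 0, 0, 0]]]' --grip 0

```text
t: 13.0
eef_pos: [0.4394, -0.4028, 0.025]
ee_rot: [0.0, 1.0, -0.0, 0.0]
force: [0.0, -0.4, 1.6]
grip_width: 0.0593
```

jog_arm --moves '[[[0, 0, -0.4, 0, 0, 0], [0, 0, -0.9, 0, 0, 0], [0, 0, -1, 0, 0, 0], [0, 0, -1, 0, 0, 0], [0, 0, -1, 0, 0, 0], [0, 0, -1, 0, 0, 0], [0, 0, -1, 0, 0, 0], [0, 0.3, -1, 0, 0, 0], [-0.2, 0.8, 0, 0, 0, 0], [-0.25, 0.9, 0, 0, 0, 0], [-0.25, 0.9, 0, 0, 0, 0], [-0.25, 0.9, 0, 0, 0, 0]]]'

```text
t: 14.2
eef_pos: [0.458, -0.3236, 0.1694]
ee_rot: [-0.0, 1.0, 0.001, -0.001]
force: [0.5, 0.3, -1.8]
grip_width: 0.0591
```

jog_arm --moves '[[[-0.25, 0.9, 0, 0, 0, 0], [-0.25, 0.9, 0, 0, 0, 0], [-0.25, 0.9, 0, 0, 0, 0], [-0.25, 0.6, 0, 0, 0, 0], [0, 0.3, 0, 0, 0, 0], [0, 0, 0, 0, 0, 0], [0, 0, 0, 0, 0, 0]]]'

```text
t: 14.9
eef_pos: [0.4785, -0.255, 0.1707]
ee_rot: [0.0, 1.0, -0.0, 0.0]
force: [-0.1, -0.2, -2.3]
grip_width: 0.0592
```

```bash
python3 -c "
from h import *
togo(.4785,-.2525,.117); meas(.4785,-.2525,.09,.11,save='w4'); e=r.read_state()['eef_pos']; meas(e[0],e[1],e[2]+.015,e[2]+.035)"
```

```text
t 14.9 tcp [ 0.4785 -0.255   0.1707] w 0.0592 F [-0.1 -0.2 -2.3] togo units [-0.    0.13  2.69] turn [-0.0001  0.     -0.    ]
wrist min [ 0.4485 -0.2807  0.0901] max [ 0.4754 -0.2229  0.1025] mid [ 0.4619 -0.2518  0.0963] z97 0.1018 660
wrist min [ 0.4479 -0.2954  0.1858] max [ 0.5052 -0.2136  0.2055] mid [ 0.4766 -0.2545  0.1956] z97 0.2014 4604
```

jog_arm --moves '[[[-0.02, 0.13, 0.3, 0, 0, 0], [0, 0, 0.6, 0, 0, 0], [0, 0, 0.6, 0, 0, 0], [0, 0, 0.4, 0, 0, 0], [0, 0, 0.3, 0, 0, 0], [0, 0, 0.2, 0, 0, 0], [0, 0, 0.1, 0, 0, 0], [0, 0, 0.1, 0, 0, 0], [0, 0, 0, 0, 0, 0], [0, 0, 0, 0, 0, 0]]]'

```text
t: 16.0
eef_pos: [0.479, -0.2522, 0.119]
ee_rot: [0.0, 1.0, -0.0, 0.0]
force: [0.7, -0.6, -1.3]
grip_width: 0.0593
```

jog_arm --moves '[[[0, 0, 0.06, 0, 0, 0], [0, 0, 0.04, 0, 0, 0], [0, 0, 0, 0, 0, 0], [0, 0, 0, 0, 0, 0]]]'

```text
t: 16.4
eef_pos: [0.4789, -0.2521, 0.117]
ee_rot: [0.0, 1.0, -0.0, 0.0]
force: [-0.8, 0.5, -0.3]
grip_width: 0.0589
```

jog_arm --moves '[[[0, 0, 0.05, 0, 0, 0], [0, 0, 0.03, 0, 0, 0], [0, 0, 0, 0, 0, 0], [0, 0, 0, 0, 0, 0]]]'

```text
t: 16.8
eef_pos: [0.4789, -0.2521, 0.1168]
ee_rot: [0.0, 1.0, -0.0, 0.0]
force: [-2.1, 1.6, 9.9]
grip_width: 0.0592
```

Contact at the seated height, so I release and rise.

jog_arm --moves '[[[0, 0, 0, 0, 0, 0], [0, 0, 0, 0, 0, 0], [0, 0, 0, 0, 0, 0], [0, 0, 0, 0, 0, 0], [0, 0, 0, 0, 0, 0], [0, 0, -0.5, 0, 0, 0], [0, 0, -1, 0, 0, 0], [0, 0, -1, 0, 0, 0], [0, 0, -1, 0, 0, 0], [0, 0, -0.5, 0, 0, 0], [0, 0, 0, 0, 0, 0], [0, 0, 0, 0, 0, 0]]]' --grip 1

```text
t: 18.0
eef_pos: [0.4785, -0.2518, 0.1949]
ee_rot: [0.0, 1.0, 0.0, -0.0]
force: [0.7, 0.2, -0.0]
grip_width: 0.0871
```

```bash
python3 -c "
from h import *
togo(.647,.0991,.197); meas(.4785,-.2525,.138,.15,save='w5')"
```

```text
t 18.0 tcp [ 0.4785 -0.2518  0.1949] w 0.0871 F [ 0.7  0.2 -0. ] togo units [-8.42 17.55 -0.1 ] turn [ 0.     -0.0001 -0.    ]
wrist min [ 0.4483 -0.2809  0.138 ] max [ 0.5053 -0.2216  0.145 ] mid [ 0.4768 -0.2513  0.1415] z97 0.1436 1518
```

View pics/w5.png

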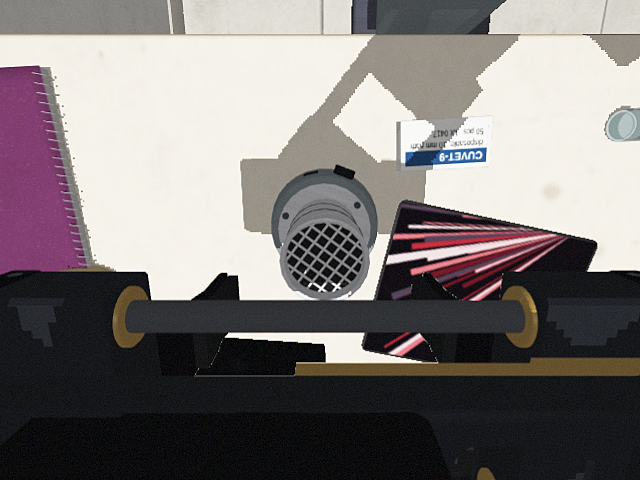

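The medium sieve is seated centrally with its rim at about 0.142 (picture centre 325,258). Now the coarse sieve.

jog_arm --moves '[[[-0.2, 0.8, 0, 0, 0, 0], [-0.4, 1, 0, 0, 0, 0], [-0.4, 1, 0, 0, 0, 0], [-0.5, 1, 0, 0, 0, 0], [-0.5, 1, 0, 0, 0, 0], [-0.5, 1, 0, 0, 0, 0], [-0.5, 1, 0, 0, 0, 0], [-0.5, 1, 0, 0, 0, 0], [-0.5, 1, 0, 0, 0, 0], [-0.5, 1, 0, 0, 0, 0], [-0.5, 1, 0, 0, 0, 0], [-0.5, 1, 0, 0, 0, 0]]]'

```text
t: 19.25
eef_pos: [0.5882, -0.0137, 0.194]
ee_rot: [-0.0, 1.0, 0.0, -0.001]
force: [0.2, -1.4, 0.8]
grip_width: 0.087
```

jog_arm --moves '[[[-0.6, 1, 0, 0, 0, 0], [-0.6, 1, 0, 0, 0, 0], [-0.6, 1, 0, 0, 0, 0], [-0.6, 1, 0, 0, 0, 0], [-0.6, 1, 0, 0, 0, 0], [-0.4, 0.7, 0.5, 0, 0, 0], [0, 0, 1, 0, 0, 0], [0, 0, 0.5, 0, 0, 0], [0, 0, 0, 0, 0, 0], [0, 0, 0, 0, 0, 0]]]'

```text
t: 20.25
eef_pos: [0.6564, 0.0977, 0.1546]
ee_rot: [0.0, 1.0, -0.0, -0.001]
force: [0.1, 0.7, 0.6]
grip_width: 0.087
```

```bash
python3 -c "
from h import *
togo(.647,.0991,.036); meas(.647,.099,.057,.07)"
```

```text
t 20.25 tcp [0.6564 0.0977 0.1546] w 0.087 F [0.1 0.7 0.6] togo units [0.46 0.07 5.93] turn [-0.     -0.0002 -0.0001]
wrist min [0.6167 0.0691 0.057 ] max [0.6758 0.128  0.065 ] mid [0.6462 0.0986 0.061 ] z97 0.0638 1195
```

jog_arm --moves '[[[0.25, 0.05, 0.5, 0, 0, 0], [0.25, 0, 0.8, 0, 0, 0], [0, 0, 1, 0, 0, 0], [0, 0, 1, 0, 0, 0], [0, 0, 1, 0, 0, 0], [0, 0, 0.8, 0, 0, 0], [0, 0, 0.6, 0, 0, 0], [0, 0, 0.2, 0, 0, 0], [0, 0, 0, 0, 0, 0], [0, 0, 0, 0, 0, 0]]]'

```text
t: 21.3
eef_pos: [0.6475, 0.099, 0.0379]
ee_rot: [0.0, 1.0, -0.0, 0.001]
force: [0.6, 0.5, -0.6]
grip_width: 0.0869
```

jog_arm --moves '[[[0, 0, 0, 0, 0, 0], [0, 0, 0, 0, 0, 0], [0, 0, 0, 0, 0, 0], [0, 0, 0, 0, 0, 0], [0, 0, 0, 0, 0, 0], [0, 0, 0, 0, 0, 0], [0, 0, 0, 0, 0, 0]]]' --grip 0

```text
t: 22.0
eef_pos: [0.6469, 0.0989, 0.0374]
ee_rot: [0.0, 1.0, -0.0, 0.0]
force: [-0.7, -0.2, 2.9]
grip_width: 0.0593
```

jog_arm --moves '[[[0, 0, -0.4, 0, 0, 0], [0, 0, -0.8, 0, 0, 0], [0, 0, -1, 0, 0, 0], [0, 0, -1, 0, 0, 0], [0, 0, -1, 0, 0, 0], [0, 0, -1, 0, 0, 0], [0, 0, -1, 0, 0, 0], [0, 0, -1, 0, 0, 0], [0, -0.5, -1, 0, 0, 0], [0.4, -0.8, -0.4, 0, 0, 0], [0.5, -1, 0, 0, 0, 0], [0.5, -1, 0, 0, 0, 0]]]'

```text
t: 23.2
eef_pos: [0.6176, 0.0318, 0.2098]
ee_rot: [-0.0, 1.0, -0.0, 0.0]
force: [0.4, -0.1, -1.0]
grip_width: 0.0592
```

jog_arm --moves '[[[0.5, -1, 0, 0, 0, 0], [0.5, -1, 0, 0, 0, 0], [0.5, -1, 0, 0, 0, 0], [0.5, -1, 0, 0, 0, 0], [0.5, -1, 0, 0, 0, 0], [0.5, -1, 0, 0, 0, 0], [0.5, -1, 0, 0, 0, 0], [0.5, -1, 0, 0, 0, 0], [0.5, -1, 0, 0, 0, 0], [0.5, -1, 0, 0, 0, 0], [0.5, -1, 0, 0, 0, 0], [0.5, -1, 0, 0, 0, 0]]]'

```text
t: 24.4
eef_pos: [0.497, -0.2079, 0.2092]
ee_rot: [0.0, 1.0, 0.0, -0.0]
force: [-0.2, -0.3, -0.8]
grip_width: 0.0593
```

jog_arm --moves '[[[0.5, -1, 0, 0, 0, 0], [0.3, -0.7, 0, 0, 0, 0], [0.1, -0.4, 0, 0, 0, 0], [0, 0, 0, 0, 0, 0], [0, 0, 0, 0, 0, 0]]]'

```text
t: 24.9
eef_pos: [0.4808, -0.2486, 0.2091]
ee_rot: [0.0, 1.0, 0.0, -0.0]
force: [-0.7, 0.1, -2.1]
grip_width: 0.0593
```

```bash
python3 -c "
from h import *
togo(.4785,-.2518,.1714); meas(.4785,-.2525,.132,.15,save='w6'); e=r.read_state()['eef_pos']; meas(e[0],e[1],e[2]+.018,e[2]+.035)"
```

```text
t 24.9 tcp [ 0.4808 -0.2486  0.2091] w 0.0593 F [-0.7  0.1 -2.1] togo units [ 0.11 -0.16  1.89] turn [ 0.0001 -0.     -0.    ]
wrist min [ 0.4485 -0.2808  0.132 ] max [ 0.4789 -0.2234  0.1447] mid [ 0.4637 -0.2521  0.1383] z97 0.1436 660
wrist min [ 0.4504 -0.2882  0.2271] max [ 0.5076 -0.2068  0.2439] mid [ 0.479  -0.2475  0.2355] z97 0.2401 3863
```

jog_arm --moves '[[[0.1, -0.16, 0, 0, 0, 0], [0, 0, 0.3, 0, 0, 0], [0, 0, 0.5, 0, 0, 0], [0, 0, 0.4, 0, 0, 0], [0, 0, 0.3, 0, 0, 0], [0, 0, 0.2, 0, 0, 0], [0, 0, 0.1, 0, 0, 0], [0, 0, 0, 0, 0, 0], [0, 0, 0, 0, 0, 0]]]'

```text
t: 25.9
eef_pos: [0.4789, -0.2524, 0.1733]
ee_rot: [0.0, 1.0, -0.0, 0.0]
force: [-0.0, 0.0, -1.7]
grip_width: 0.059
```

jog_arm --moves '[[[0, 0, 0.05, 0, 0, 0], [0, 0, 0.04, 0, 0, 0], [0, 0, 0.04, 0, 0, 0], [0, 0, 0, 0, 0, 0], [0, 0, 0, 0, 0, 0]]]'

```text
t: 26.4
eef_pos: [0.479, -0.2524, 0.1713]
ee_rot: [0.0, 1.0, -0.0, 0.0]
force: [-1.4, 1.2, 6.2]
grip_width: 0.0593
```

jog_arm --moves '[[[0, 0, 0, 0, 0, 0], [0, 0, 0, 0, 0, 0], [0, 0, 0, 0, 0, 0], [0, 0, 0, 0, 0, 0], [0, 0, 0, 0, 0, 0], [0, 0, -0.5, 0, 0, 0], [0, 0, -1, 0, 0, 0], [0, 0, -1, 0, 0, 0], [0, 0, -1, 0, 0, 0], [0, 0, -0.5, 0, 0, 0], [0, 0, 0, 0, 0, 0], [0, 0, 0, 0, 0, 0]]]' --grip 1

```text
t: 27.6
eef_pos: [0.4785, -0.252, 0.2503]
ee_rot: [0.0, 1.0, 0.0, -0.0]
force: [0.6, -0.8, -0.4]
grip_width: 0.087
```

```bash
python3 -c "
from h import *
togo(.586,.2712,.25); meas(.4785,-.2525,.19,.21,save='w7')"
```

```text
t 27.6 tcp [ 0.4785 -0.252   0.2503] w 0.087 F [ 0.6 -0.8 -0.4] togo units [-5.370e+00  2.616e+01  2.000e-02] turn [ 0.0001 -0.0001 -0.    ]
wrist min [ 0.4486 -0.2812  0.19  ] max [ 0.5061 -0.2222  0.1987] mid [ 0.4773 -0.2517  0.1944] z97 0.1977 1650
```

View pics/w7.png

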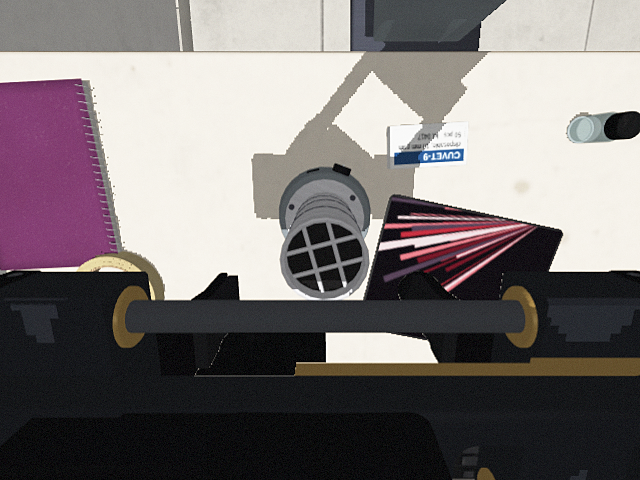

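The coarse sieve is seated straight with its rim at about 0.196 (centre 325,257). Next is the lid.

jog_arm --moves '[[[0, 0.7, 0, 0, 0, 0], [-0.2, 1, 0, 0, 0, 0], [-0.2, 1, 0, 0, 0, 0], [-0.2, 1, 0, 0, 0, 0], [-0.2, 1, 0, 0, 0, 0], [-0.2, 1, 0, 0, 0, 0], [-0.2, 1, 0, 0, 0, 0], [-0.2, 1, 0, 0, 0, 0], [-0.2, 1, 0, 0, 0, 0], [-0.2, 1, 0, 0, 0, 0], [-0.2, 1, 0, 0, 0, 0], [-0.2, 1, 0, 0, 0, 0]]]'

```text
t: 28.85
eef_pos: [0.5218, -0.0163, 0.2496]
ee_rot: [-0.0, 1.0, 0.001, -0.001]
force: [1.1, -0.6, -0.3]
grip_width: 0.0869
```

jog_arm --moves '[[[-0.2, 1, 0, 0, 0, 0], [-0.2, 1, 0, 0, 0, 0], [-0.2, 1, 0, 0, 0, 0], [-0.2, 1, 0, 0, 0, 0], [-0.2, 1, 0, 0, 0, 0], [-0.2, 1, 0, 0, 0, 0], [-0.2, 1, 0, 0, 0, 0], [-0.2, 1, 0, 0, 0, 0], [-0.2, 1, 0.2, 0, 0, 0], [-0.3, 1, 0.4, 0, 0, 0], [-0.3, 1, 0.5, 0, 0, 0], [-0.3, 1, 0.6, 0, 0, 0]]]'

```text
t: 30.05
eef_pos: [0.5758, 0.2233, 0.2154]
ee_rot: [-0.0, 1.0, -0.0, -0.001]
force: [-0.7, 0.4, 0.1]
grip_width: 0.0867
```

jog_arm --moves '[[[-0.3, 1, 0.8, 0, 0, 0], [-0.3, 1, 0.8, 0, 0, 0], [-0.1, 0.5, 1, 0, 0, 0], [0, 0, 1, 0, 0, 0], [0, 0, 0.5, 0, 0, 0], [0, 0, 0, 0, 0, 0], [0, 0, 0, 0, 0, 0]]]'

```text
t: 30.75
eef_pos: [0.5907, 0.2718, 0.1347]
ee_rot: [0.0, 1.0, -0.0, -0.0]
force: [-0.0, -0.3, -0.5]
grip_width: 0.087
```

```bash
python3 -c "
from h import *
togo(.586,.2712,.016); meas(.586,.2712,.034,.05,save='w8'); meas(.586,.2712,.009,.018)"
```

```text
t 30.75 tcp [0.5907 0.2718 0.1347] w 0.087 F [-0.  -0.3 -0.5] togo units [ 0.23 -0.03  5.93] turn [-0. -0. -0.]
wrist min [0.575  0.2597 0.0343] max [0.5969 0.2807 0.0416] mid [0.5859 0.2702 0.0379] z97 0.0409 604
wrist min [0.5559 0.2407 0.0094] max [0.6158 0.2995 0.016 ] mid [0.5859 0.2701 0.0127] z97 0.0148 3088
```

View pics/w8.png

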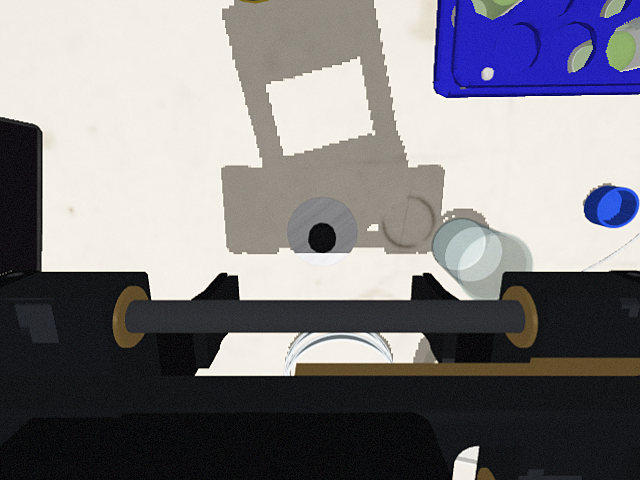

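The lid knob is at (322,238). The beaker (475,250) clears the fingers sideways, and the gripper body will pass about 15 mm above its rim. Down.

jog_arm --moves '[[[0.12, -0.08, 0.5, 0, 0, 0], [0.11, 0, 0.8, 0, 0, 0], [0, 0, 1, 0, 0, 0], [0, 0, 1, 0, 0, 0], [0, 0, 1, 0, 0, 0], [0, 0, 0.8, 0, 0, 0], [0, 0, 0.5, 0, 0, 0], [0, 0, 0.2, 0, 0, 0], [0, 0, 0.05, 0, 0, 0], [0, 0, 0, 0, 0, 0]]]'

```text
t: 31.85
eef_pos: [0.5867, 0.2703, 0.0181]
ee_rot: [0.0, 1.0, 0.0, 0.001]
force: [1.4, 0.4, -0.5]
grip_width: 0.0866
```

jog_arm --moves '[[[0, 0, 0, 0, 0, 0], [0, 0, 0, 0, 0, 0], [0, 0, 0, 0, 0, 0], [0, 0, 0, 0, 0, 0], [0, 0, 0, 0, 0, 0], [0, 0, 0, 0, 0, 0], [0, 0, 0, 0, 0, 0], [0, 0, 0, 0, 0, 0], [0, 0, 0, 0, 0, 0], [0, 0, 0, 0, 0, 0]]]' --grip 0

```text
t: 32.85
eef_pos: [0.5862, 0.2701, 0.0175]
ee_rot: [0.0, 1.0, -0.0, -0.0]
force: [0.4, -0.5, 0.8]
grip_width: 0.0209
```

jog_arm --moves '[[[0, 0, -0.4, 0, 0, 0], [0, 0, -0.9, 0, 0, 0], [0, 0, -1, 0, 0, 0], [0, 0, -1, 0, 0, 0], [0, 0, -1, 0, 0, 0], [0, 0, -1, 0, 0, 0], [0, -0.2, -1, 0, 0, 0], [0, -0.6, -1, 0, 0, 0], [0, -0.8, -1, 0, 0, 0], [0, -1, -1, 0, 0, 0], [0, -1, -1, 0, 0, 0], [0, -1, -1, 0, 0, 0]]]'

```text
t: 34.05
eef_pos: [0.5856, 0.1774, 0.2446]
ee_rot: [-0.0, 1.0, -0.0, -0.0]
force: [0.3, 0.3, -2.0]
grip_width: 0.0212
```

jog_arm --moves '[[[0.3, -1, 0, 0, 0, 0], [0.3, -1, 0, 0, 0, 0], [0.3, -1, 0, 0, 0, 0], [0.3, -1, 0, 0, 0, 0], [0.3, -1, 0, 0, 0, 0], [0.3, -1, 0, 0, 0, 0], [0.3, -1, 0, 0, 0, 0], [0.3, -1, 0, 0, 0, 0], [0.3, -1, 0, 0, 0, 0], [0.3, -1, 0, 0, 0, 0], [0.3, -1, 0, 0, 0, 0], [0.3, -1, 0, 0, 0, 0]]]'

```text
t: 35.25
eef_pos: [0.5135, -0.0624, 0.2439]
ee_rot: [0.0, 1.0, 0.0, 0.0]
force: [0.9, 0.1, -1.8]
grip_width: 0.021
```

jog_arm --moves '[[[0.3, -1, 0, 0, 0, 0], [0.3, -1, 0, 0, 0, 0], [0.3, -1, 0, 0, 0, 0], [0.3, -1, 0, 0, 0, 0], [0.3, -1, 0, 0, 0, 0], [0.2, -1, 0, 0, 0, 0], [0, -1, 0, 0, 0, 0], [0, -0.8, 0, 0, 0, 0], [0, -0.4, 0, 0, 0, 0], [0, 0, 0, 0, 0, 0], [0, 0, 0, 0, 0, 0]]]'

```text
t: 36.35
eef_pos: [0.4799, -0.2251, 0.2434]
ee_rot: [0.0, 1.0, 0.001, -0.0]
force: [0.3, 0.1, -1.4]
grip_width: 0.021
```

```bash
python3 -c "
from h import *
togo(.4785,-.2518,.2055); meas(.4785,-.2525,.185,.205,save='w9'); e=r.read_state()['eef_pos']; meas(e[0],e[1],e[2]-.012,e[2]-.001)"
```

```text
t 36.35 tcp [ 0.4799 -0.2251  0.2434] w 0.021 F [ 0.3  0.1 -1.4] togo units [ 0.07 -1.34  1.89] turn [ 0.0002 -0.0001 -0.    ]
wrist min [ 0.4486 -0.281   0.185 ] max [ 0.4871 -0.2278  0.1986] mid [ 0.4678 -0.2544  0.1918] z97 0.1975 1160
wrist min [ 0.4497 -0.2527  0.234 ] max [ 0.5095 -0.1953  0.2424] mid [ 0.4796 -0.224   0.2382] z97 0.2408 4490
```

View pics/w9.png

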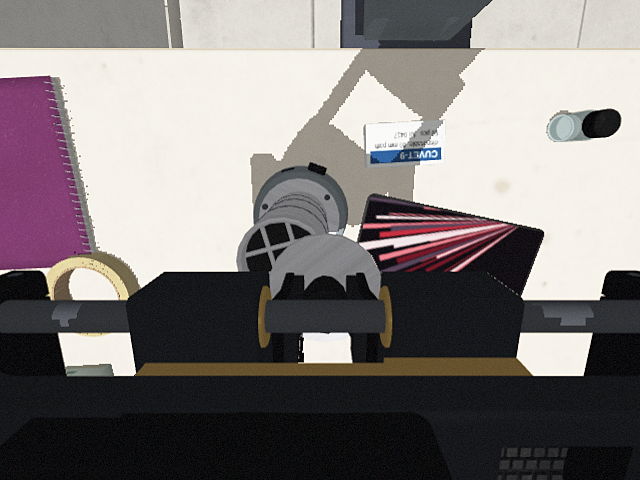

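The lid hangs level in the jaws (325,280) with the stack just left (280,250). I'll align and lower.

jog_arm --moves '[[[0.05, -0.5, 0, 0, 0, 0], [0, -0.6, 0, 0, 0, 0], [0, -0.24, 0, 0, 0, 0], [0, 0, 0, 0, 0, 0], [0, 0, 0.4, 0, 0, 0], [0, 0, 0.5, 0, 0, 0], [0, 0, 0.4, 0, 0, 0], [0, 0, 0.3, 0, 0, 0], [0, 0, 0.15, 0, 0, 0], [0, 0, 0, 0, 0, 0], [0, 0, 0, 0, 0, 0]]]'

```text
t: 37.55
eef_pos: [0.4793, -0.2527, 0.2086]
ee_rot: [-0.0, 1.0, -0.0, 0.0]
force: [0.4, -0.1, -2.1]
grip_width: 0.0208
```

jog_arm --moves '[[[0, 0, 0.05, 0, 0, 0], [0, 0, 0.04, 0, 0, 0], [0, 0, 0.03, 0, 0, 0], [0, 0, 0, 0, 0, 0], [0, 0, 0, 0, 0, 0]]]'

```text
t: 38.05
eef_pos: [0.4792, -0.2526, 0.2062]
ee_rot: [0.0, 1.0, -0.0, 0.0]
force: [0.0, -0.0, -1.3]
grip_width: 0.0205
```

jog_arm --moves '[[[0, 0, 0.04, 0, 0, 0], [0, 0, 0.03, 0, 0, 0], [0, 0, 0, 0, 0, 0], [0, 0, 0, 0, 0, 0]]]'

```text
t: 38.45
eef_pos: [0.4794, -0.2528, 0.2054]
ee_rot: [0.0, 1.0, -0.0, 0.0]
force: [-0.9, 0.3, 5.4]
grip_width: 0.0207
```

jog_arm --moves '[[[0, 0, 0, 0, 0, 0], [0, 0, 0, 0, 0, 0], [0, 0, 0, 0, 0, 0], [0, 0, 0, 0, 0, 0], [0, 0, 0, 0, 0, 0], [0, 0, 0, 0, 0, 0], [0, 0, -0.5, 0, 0, 0], [0, 0, -1, 0, 0, 0], [0, 0, -1, 0, 0, 0], [0, 0, -1, 0, 0, 0], [0, 0.5, -0.5, 0, 0, 0], [0, 1, 0, 0, 0, 0]]]' --grip 1

```text
t: 39.65
eef_pos: [0.4802, -0.2236, 0.2869]
ee_rot: [0.001, 1.0, -0.002, 0.002]
force: [1.0, 0.5, 0.3]
grip_width: 0.0868
```

jog_arm --moves '[[[0, 1, 0, 0, 0, 0], [0, 1, 0, 0, 0, 0], [0, 1, 0, 0, 0, 0], [0, 1, 0, 0, 0, 0], [0, 1, 0, 0, 0, 0], [0, 1, 0, 0, 0, 0], [0, 1, 0, 0, 0, 0], [0, 1, 0, 0, 0, 0], [0, 1, 0, 0, 0, 0], [0, 0.5, 0, 0, 0, 0], [0, 0, 0, 0, 0, 0], [0, 0, 0, 0, 0, 0]]]'

```text
t: 40.85
eef_pos: [0.4792, -0.0328, 0.2849]
ee_rot: [-0.0, 1.0, -0.0, 0.0]
force: [-0.3, 0.4, 0.8]
grip_width: 0.0872
```

```bash
python3 -c "
from h import *
for lo,hi in((.215,.24),(.196,.208)): meas(.4785,-.2525,lo,hi); meas(.4785,-.2525,lo,hi,cn='top')
s,_=eyes.read_camera('scene'); t,_=eyes.read_camera('top')
a=cv2.resize(s[230:350,300:480],None,fx=3,fy=3); b=cv2.resize(t,(360,270))
b=cv2.copyMakeBorder(b,0,90,0,0,cv2.BORDER_CONSTANT); cv2.imwrite('pics/end.png',cv2.resize(np.hstack([a,b]),(800,320)))
for n,x,y,lo,hi in(('beak',.616,.4,.06,.08),('vial',.384,.039,.06,.08),('cart',.4026,-.1371,.015,.035),('yel',.3865,.2206,.057,.07)):
  print(n); meas(x,y,lo,hi,cn='top',rad=.06)
  c=cam('top');P,u,v=cloud(c,np.load('top0.npy'));k=(np.hypot(P[:,0]-x,P[:,1]-y)<.06)&(P[:,2]>lo)&(P[:,2]<hi);T=P[k];print(' was',((T.min(0)+T.max(0))/2).round(4))
"
```

```text
wrist min [ 0.4679 -0.2532  0.215 ] max [ 0.4888 -0.2391  0.2297] mid [ 0.4784 -0.2462  0.2224] z97 0.2287 796
top min [ 0.4694 -0.2613  0.2164] max [ 0.4908 -0.2412  0.2309] mid [ 0.4801 -0.2513  0.2236] z97 0.2301 86
wrist min [ 0.4485 -0.2725  0.196 ] max [ 0.4973 -0.2208  0.208 ] mid [ 0.4729 -0.2467  0.202 ] z97 0.2041 3166
top min [ 0.4512 -0.2799  0.1962] max [ 0.5097 -0.2211  0.2071] mid [ 0.4804 -0.2505  0.2017] z97 0.2043 444
beak
top min [0.5745 0.366  0.0601] max [0.6611 0.4387 0.0757] mid [0.6178 0.4023 0.0679] z97 0.0731 103
 was [0.6163 0.4016 0.0689]
vial
 was [0.384  0.0391 0.0675]
cart
top min [ 0.3775 -0.1803  0.0154] max [ 0.4268 -0.0945  0.0288] mid [ 0.4021 -0.1374  0.0221] z97 0.026 587
 was [ 0.4026 -0.1371  0.0215]
yel
top min [0.3566 0.1914 0.0571] max [0.4165 0.2499 0.0665] mid [0.3866 0.2206 0.0618] z97 0.0645 107
 was [0.3865 0.2206 0.062 ]
```

View pics/end.png

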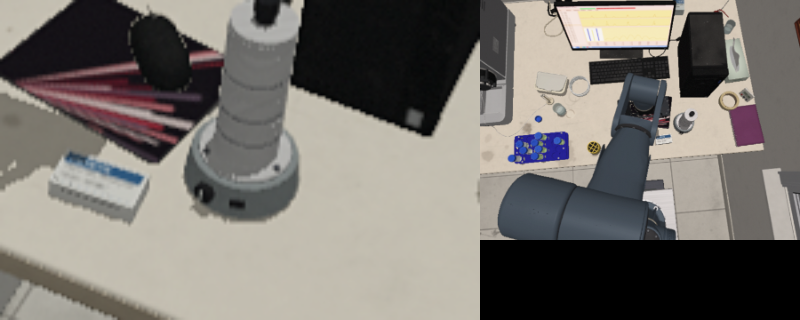

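The final picture shows the stack straight on the shaker, seams closed, knob on top, and the carton in place. The arm hides the vial in the top view, so I'll check it with the wrist and scene cameras, then hand in.

```bash
python3 -c "
from h import *
meas(.384,.039,.06,.08,rad=.04); meas(.384,.039,.06,.08,rad=.04,cn='scene')
c=cam('scene');P,u,v=cloud(c,np.load('scene0.npy'));k=(np.hypot(P[:,0]-.384,P[:,1]-.039)<.04)&(P[:,2]>.06)&(P[:,2]<.08);T=P[k];print('scene was',((T.min(0)+T.max(0))/2).round(4))
print(job.close_job())"
```

```text
wrist min [0.3704 0.0258 0.0605] max [0.3953 0.0515 0.0713] mid [0.3829 0.0387 0.0659] z97 0.0699 519
scene min [0.3698 0.0246 0.0601] max [0.396  0.0501 0.0719] mid [0.3829 0.0374 0.066 ] z97 0.0707 74
scene was [0.3816 0.0372 0.0655]
the job is handed in; nothing more can be done
None
```

I built the stack on the receiving pan in the order asked: fine, medium, coarse, then the lid. I then backed the gripper clear and handed the job in at about 41 s of the 112 s allowed.

- **Seating:** Each part met the one below at the height expected for full seating. The rims measured about 0.100, 0.142 and 0.196 m, and the top of the knob about 0.229 m (0.227 m expected, and the cameras read 1–2 mm high throughout).
- **Straightness:** The lid disc and knob centres agree within 1 mm of each other and within about 1.5 mm of the pan centre. The final scene picture shows a straight stack with the seams closed.
- **Forces:** The readings after each move, all below 10 N, showed nothing near the 40 N and 120 N limits.
- **Bystanders:** The beaker, carton, vial and yellow look-alike all measured within 2 mm of their starting positions. The arm hid the vial from the top camera at the end, so I checked it with the wrist and scene cameras.
- **Disagreement:** The top and wrist cameras differed by about 2–3 mm in x. I followed the wrist camera for the grasps and alignments. No check failed.

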